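# Clamp the re-glued carton

### The job

The end flap of the small food carton has just been re-glued. Stand the carton upright on the bed of the bench clamp between the nose and the fence, its long side along the bar, and let go of it; then pump the clamp's trigger, without pushing the jaw, bar or nose by hand, until the carton is pressed against the fence and the sprung nose is pushed in about half-way - never all the way, which would crush the carton. Finish while still holding the trigger squeezed so that the pressure stays on, and leave the other things on the bench where they are.

Things in the scene. Friction and masses are not known exactly. Their poses are not given: they have to be found in the camera images.
- clamp: One-hand ratchet bar clamp on a plywood bed (340 x 90 mm, 12 thick), fixed to the bench. Origin on the bench under its middle; x along the bar, from handle end to fence; z up. In mm: housing x -145 to -45, 34 wide, top z 90; black fixed handle x -121 to -107, up to z 168; trigger in front (+x) of it; bar 12 mm square at z 46 through the housing; fence x 140 to 154, 90 wide, up to z 87.
- bed_centre (a point): Point on the top of the bed (12 mm above the bench), 55 mm in front of the fence face, half-way across. Axes as clamp.
- handle_grip (a point): Centre of the fixed black handle at the height to grip, 143 mm above the bench (25 mm below the handle's top). Axes as clamp. The handle is 14 mm thick along x and 26 mm wide.
- trigger_grip (a point): Point inside the black trigger lever at the height to grip (143 mm above the bench at rest). Trigger 12 mm thick along the clamp's x, 22 wide, top 168 mm above the bench. Moves with it: at rest 43 mm from handle_grip (56 mm over the outsides of both), fully squeezed 20.5 mm (33.5 mm over the outsides).
- trigger (a joint): Trigger angle, rad: 0 let out (a spring returns it), 0.42 fully squeezed towards the handle. Hinge 55 mm below trigger_grip, across the clamp. Squeezing drives the jaw forward 27 mm per rad once the ratchet catches (the first 1 to 5 mm may be lost); let out, the jaw backs up to 5 mm to its last tooth (6 mm apart) and stays. A full stroke gains 6 or 12 mm. Needs 3 to 14 N. Cannot be released.
- jaw: Loose toothed bar (12 mm square) with the steel jaw plate at its front end (44 mm wide, 12 mm thick, z 41 to 71); it slides along the clamp's x on a rail. Its origin coincides with the clamp's when fully back, so its x in the clamp's frame is the advance towards the fence: 0 to 12 mm at the start. The plate's front is at clamp x = -20 mm + advance. Not to be pushed by hand.
- nose (a joint): How far the sprung nose is pushed into the jaw, m: 0 free, 0.026 bottomed (crushing). Spring about 0.6 N per mm. Half-way is 0.013. Free, 30 mm of its brass stem (10 mm thick) shows between jaw plate and rubber pad, and only 4 mm when bottomed.
- nose_face (a point): Centre of the face of the nose's square rubber pad (36 x 36 x 8 mm), 46 mm above the bench; at clamp x = 18 mm + jaw advance - nose. Axes as clamp.
- fence_face (a point): Point on the fence's face that looks to the nose, 50 mm above the bench, half-way across. Axes as clamp.
- carton_centre (a point): Centre of the small brown cardboard carton, 80 x 56 x 85 mm (x, y, z; z up), 0.2 to 0.33 kg, standing on the bench at the start. The re-glued flap is on an end (x) face; either end may face the fence.
- can: Food can, 74 mm across, 110 mm tall, standing on the bench; leave it. Origin at the centre of its underside.
- jar: Jar with a white lid, 72 mm across, 120 mm tall, standing on the bench; leave it. Origin at the centre of its underside.
- tape: Roll of packing tape lying flat, 100 mm across, 48 mm tall; leave it. Origin at the centre of its underside.
Mind the look-alikes: they are no part of the job. Leave any pink or turquoise look-alike of the part that bears carton_centre alone.

How it is judged:
By the outcome, as a careful person would: the job done as asked, in the order asked, and still so for the second after the job is handed in, while the arm keeps its last pose, push and grip.
It also fails if it takes over 67 s, if anything falls off the work surface, if the arm or the gripper's body presses on something with over 40 N, if the wrist force passes 120 N, or if a joint passes its speed limit or range.

### The arm

A 6-joint arm with a two-finger parallel gripper is mounted at the origin on the work surface. World frame = base frame: x ahead of the robot, y to its left, z up, the work surface at z = 0. Lengths are in m, angles in rad, forces in N, time in s.
With the tool pointing down it reaches from about 0.225 to 0.725 m from the base axis. Payload 3.1 kg.
Tool frame: the origin (TCP) lies midway between the tips of the shut fingers; the grasp point (between the pads) lies robot.tcp_to_grasp behind it (robot.tcp_to_grasp is the distance from the TCP to the grasp point, in m); z points along the fingers, y is the line along which they close (so a half turn about z gives the same grasp; the last joint's range is limited). The gripper opens to 85 mm and grips with 20 to 120 N. Pads are 22 mm wide; open, the fingers measure 114 mm over their backs; the gripper's body (76 mm by 85 mm) begins 54 mm behind the grasp point. The pads swing forward as they close: fully open they stand 13 mm farther back than shut.
Start: joints at [-1.352, 0.048, 0.099, 1.622, 0, 1.443], TCP at [0.178, -0.494, 0.231] pointing down, gripper open.
Joint ranges: [-2.91, 2.91], [-0.99, 1.94], [-1.21, 1.42], [-2.12, 2.29], [-1.49, 1.47], [-3.14, 3.14]. Speed limits (rad/s): [2.79, 2.79, 3.14, 3.14, 3.14, 3.14].

### API

Orientations are given as a rotation vector (axis times angle).
In Python, from bench import robot gives the robot as it stands. Calls block until the motion is done:
- robot.move_to(position, orientation): joint-space move of the TCP to a pose.
- robot.move_l(position, rot=None, vel=0.15): straight line of the TCP; rot=None keeps the orientation; vel is the mean speed in m/s.
- robot.goto_joints(angles): joint-space move.
- robot.ungrasp() and robot.close_gripper(): open the fingers fully, or close them until they stop; the grip force is fixed at half the most.
- robot.pause(seconds).
- robot.ik(position, orientation): joint angles nearest the present ones, or None.
- robot.grab_frame(name): name is "scene" or "top" or "wrist"; returns a dict with "img" (384x512x3 uint8, blue, green, red), "range_z" (384x512 float32, m along the optical axis (not along the pixel's ray), 0 where there is no reading), "camera_matrix" (3x3 intrinsics, pixels), "R" (3x3) and "t" (3): a world point X has camera coordinates R X + t. Camera axes: x right, y down, z forward; pixel columns grow to the right and rows downward; lengths in m; the calibration is good to about 2 mm. A picture is of the moment at which its call begins.
A pose or a line that the arm cannot do raises robot.MotionError and nothing moves.
- robot.sign_off(): hands the job in; it is judged then, once.
Readings, each from a call of its own:
- robot.read_clock(): time.
- robot.read_joint_positions(): joint angles.
- robot.read_qvel(): joint speeds.
- robot.read_effort(): joint torques, N m.
- robot.read_ee_pos(): TCP position.
- robot.read_orientation(): TCP orientation.
- robot.read_contact_force(): force on the tool from outside, world axes, zero at the start.
- robot.read_ft_torque(): the same for the moment, N m.
- robot.read_opening(): finger opening in m.
- robot.read_grip_force(): force on a finger pad.
Only numpy, scipy, OpenCV 4.12 (cv2) and the standard library are available. Lean on these libraries where they do the work, as an engineer would, in place of code of your own. Each camera call takes 0.05 s, during which the arm holds its last target. There are 200 camera calls.

## Working session

There is one attempt and no reset: what is moved stays moved. The work goes in short steps, each a Python script; the robot and the scene stay as the last script left them, time stands still between calls to the robot, and variables do not carry over. Pictures are saved under pics/ and viewed, at most 10 in all, crops included, and the job is handed in when it is done.

```bash
ls; mkdir -p pics; python3 - <<'E'
from bench import robot
import cv2,numpy as np
a=robot.grab_frame("scene");b=robot.grab_frame("top")
cv2.imwrite("pics/s.png",a["img"]);cv2.imwrite("pics/t.png",b["img"])
np.savez("f0.npz",**{k+n:f[k] for n,f in (("s",a),("t",b)) for k in f})
print(robot.read_clock(),robot.tcp_to_grasp,robot.read_opening(),robot.read_orientation())
E
```

```text
pics
0.1 0.0187 0.08547190174349498 [-3.09236072e+00 -5.41682944e-01  1.34582887e-04]
```

View pics/t.png

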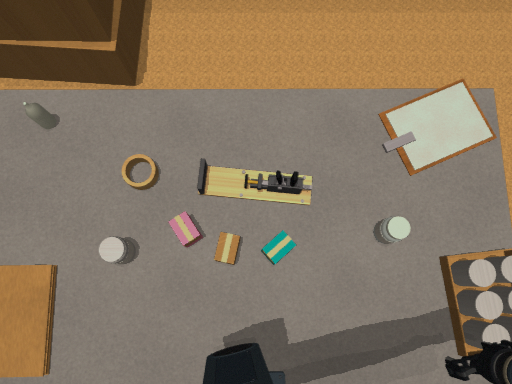

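View pics/s.png

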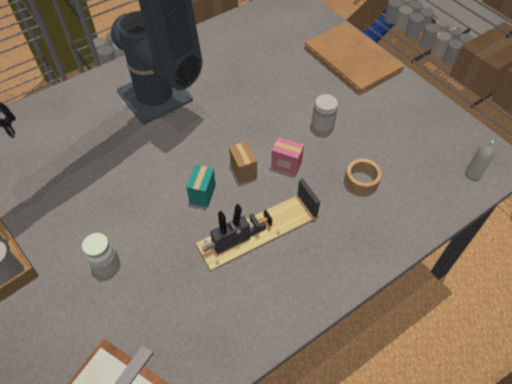

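Top view: the brown carton is at (228,248), with pink (185,229) and turquoise (279,247) look-alikes. The clamp's fence is at (202,177) and its handle and trigger at about (296,180) and (279,178).

```bash
cat > h.py <<'E'
import numpy as np,cv2
def cloud(f):
    z=f["range_z"];K=f["camera_matrix"];v,u=np.mgrid[:z.shape[0],:z.shape[1]]
    P=np.stack([(u-K[0,2])/K[0,0]*z,(v-K[1,2])/K[1,1]*z,z],-1)
    W=(P-f["t"])@f["R"]; W[z==0]=np.nan
    return W
def pix(f,X):
    c=f["R"]@np.asarray(X)+f["t"];p=f["camera_matrix"]@c;return p[:2]/p[2]
E
python3 - <<'E'
from h import *
d=np.load("f0.npz")
for n in "ts":
    f={k:d[k+n] for k in("img","range_z","camera_matrix","R","t")}
    W=cloud(f);hsv=cv2.cvtColor(f["img"],cv2.COLOR_BGR2HSV)
    if n=="t":
        print("cam",-f["R"].T@f["t"], W[248,228],W[177,202],W[195,220],W[180,296],W[178,279])
        c0=W[248,228][:2]; b0=W[184,255][:2]
    def rect(m,name):
        p=W[m][:,:2].astype(np.float32);print(n,name,len(p),cv2.minAreaRect(p),p.mean(0),np.nanmedian(W[m][:,2]))
    Z=W[...,2];D=np.hypot(W[...,0]-c0[0],W[...,1]-c0[1])
    rect((abs(Z-.085)<.006)&(D<.065),"carton")
    Db=np.hypot(W[...,0]-b0[0],W[...,1]-b0[1])
    yel=(hsv[...,1]>70)&(hsv[...,0]>15)&(hsv[...,0]<35)
    rect((abs(Z-.012)<.006)&(Db<.22)&yel,"bed")
    rect((abs(Z-.087)<.006)&(Db<.22)&(W[...,1]>b0[1]+.03),"fencetop")
    rect((Z>.15)&(Z<.175)&(Db<.2),"handles")
    m=(Z>.15)&(Z<.175)&(Db<.2); print(np.round(W[m],3)[:60].tolist() if n=="t" else "")
E
```

```text
cam [0.36015387 0.01047893 1.22918156] [0.43659209 0.0585132  0.08910024] [0.63850366 0.13201692 0.08636348] [0.60125485 0.08567016 0.00846555] [ 0.60948882 -0.12574022  0.16288098] [ 0.61606342 -0.08080178  0.15991414]
t carton 588 ((0.43874090909957886, 0.06235174834728241), (0.05629439279437065, 0.07994670420885086), 76.7677230834961) [0.43851024 0.06216209] 0.08506949967097145
t bed 2140 ((0.6221188306808472, -0.018040016293525696), (0.27159810066223145, 0.3251175880432129), 34.694828033447266) [ 0.6285911  -0.00230999] 0.011869818518739392
t fencetop 595 ((0.5403115749359131, 0.12081664800643921), (0.29010623693466187, 0.1129794791340828), 23.089223861694336) [0.50762886 0.08813737] 0.08534680390936492
t handles 92 ((0.6245460510253906, -0.10165685415267944), (0.059248264878988266, 0.026322949677705765), 81.88944244384766) [ 0.6216385  -0.10409915] 0.1664092387494529
[[0.637, -0.078, 0.164], [0.634, -0.076, 0.163], [0.633, -0.078, 0.17], [0.633, -0.081, 0.168], [0.634, -0.084, 0.164], [0.635, -0.124, 0.161], [0.634, -0.127, 0.163], [0.631, -0.073, 0.167], [0.631, -0.075, 0.168],
[... 1167 characters left out ...]
128, 0.168], [0.619, -0.073, 0.161]]
s carton 428 ((0.4404730796813965, 0.06119370087981224), (0.05679788067936897, 0.085480697453022), 77.50746154785156) [0.44230887 0.06016165] 0.08361784046245145
s bed 2083 ((0.5499763488769531, -0.015362650156021118), (0.33617520332336426, 0.26484161615371704), 84.27373504638672) [ 0.6455976  -0.01090023] 0.010677462703653754
s fencetop 475 ((0.5410605669021606, 0.12003041803836823), (0.29449403285980225, 0.11594866961240768), 22.430706024169922) [0.51929444 0.09246556] 0.08403000106865043
s handles 122 ((0.627760112285614, -0.10332862287759781), (0.05862535536289215, 0.024494288489222527), 82.87374877929688) [ 0.6284416  -0.10602666] 0.16380201450226828
```

```bash
python3 - <<'E'
from h import *
d=np.load("f0.npz")
for n in "ts":
    f={k:d[k+n] for k in("img","range_z","camera_matrix","R","t")}
    W=cloud(f);hsv=cv2.cvtColor(f["img"],cv2.COLOR_BGR2HSV);X,Y,Z=W[...,0],W[...,1],W[...,2]
    def rect(m,name):
        p=W[m][:,:2].astype(np.float32);print(n,name,len(p),cv2.minAreaRect(p),p.mean(0))
    near=(X>.56)&(X<.72)&(Y>-.22)&(Y<.2)
    rect((abs(Z-.012)<.006)&near&(hsv[...,1]>90)&(hsv[...,0]>15)&(hsv[...,0]<35),"bed")
    rect((abs(Z-.085)<.006)&near&(Y>.09),"fence")
    rect((Z>.158)&(Z<.175)&near&(Y<-.10),"handle"); rect((Z>.158)&(Z<.175)&near&(Y>-.10),"trigger")
E
```

```text
t bed 2048 ((0.6321772336959839, -0.020986050367355347), (0.33885517716407776, 0.09103881567716599), 83.7832260131836) [0.6285182  0.00092628]
t fence 151 ((0.6489617824554443, 0.13495752215385437), (0.014322915114462376, 0.08943533152341843), 83.71833801269531) [0.64849997 0.13462044]
t handle 48 ((0.6213886737823486, -0.12431714683771133), (0.013822383247315884, 0.026290705427527428), 83.54210662841797) [ 0.62033963 -0.12356073]
t trigger 38 ((0.6257972121238708, -0.07799863815307617), (0.010972055606544018, 0.022253992035984993), 89.16567993164062) [ 0.62463284 -0.0779696 ]
s bed 650 ((0.6372089385986328, -0.030419722199440002), (0.32188868522644043, 0.08996914327144623), 84.89766693115234) [0.646109   0.00295606]
s fence 155 ((0.6525281071662903, 0.13337886333465576), (0.015905315056443214, 0.08946199715137482), 82.39828491210938) [0.65311784 0.13284054]
s handle 54 ((0.6246407628059387, -0.1257292479276657), (0.014217180199921131, 0.023886680603027344), 76.52185821533203) [ 0.6253257  -0.12576726]
s trigger 39 ((0.6289762854576111, -0.0797351822257042), (0.011411462910473347, 0.021102000027894974), 83.38590240478516) [ 0.6295151  -0.08027447]
```

```bash
cat >> h.py <<'E'
from scipy.spatial.transform import Rotation
def down(deg):
    a=np.radians(deg);y=np.array([np.cos(a),np.sin(a),0]);z=np.array([0,0,-1.])
    return Rotation.from_matrix(np.stack([np.cross(y,z),y,z],1)).as_rotvec()
YAW=83.8; O=np.array([.6353,-.0117])
ex=np.array([np.cos(np.radians(YAW)),np.sin(np.radians(YAW))]);ey=np.array([-ex[1],ex[0]])
def C(x,y,z): return np.append(O+x/1000*ex+y/1000*ey,z)
E
python3 - <<'E'
from h import *
from bench import robot
c=np.array([.4395,.062])
for g in(77,-103):
    print(g,robot.ik([*c,.2],down(g)))
for p in (YAW+90,YAW-90): print(p,robot.ik(C(88,0,.17),down(p)),robot.ik(C(88,0,.05),down(p)))
for p in (YAW,YAW+180): print(p,robot.ik(C(-96,0,.25),down(p)),robot.ik(C(-130,0,.15),down(p)))
robot.move_to([*c,.18],down(-103) if abs(robot.ik([*c,.2],down(-103))[5])<abs(robot.ik([*c,.2],down(77))[5]) else down(77))
f=robot.grab_frame("wrist");cv2.imwrite("pics/w1.png",f["img"]);print(robot.read_clock(),robot.read_joint_positions())
W=cloud(f);Z=W[...,2];m=(abs(Z-.085)<.006)&(np.hypot(W[...,0]-c[0],W[...,1]-c[1])<.065)
print(m.sum(),cv2.minAreaRect(W[m][:,:2].astype(np.float32)),pix(f,[*c,.085]))
E
```

```text
77 [-0.01115805 -0.16855697 -0.16954318  1.56981011  0.          0.21573476]
-103 [-0.01115805 -0.16855697 -0.16954318  1.56981011  0.         -2.9258579 ]
173.8 [ 0.01376912  0.37315203  0.35474557  1.55238987  0.         -1.4488168 ] [ 0.01376912  0.40191362  0.1525443   1.32142701  0.         -1.4488168 ]
-6.200000000000003 [1.37691178e-02 3.73152030e-01 3.54745575e-01 1.55238987e+00
 4.44089210e-16 1.69277586e+00] [1.37691178e-02 4.01913624e-01 1.52544304e-01 1.32142701e+00
 4.44089210e-16 1.69277586e+00]
83.8 [-0.27549863  0.35316378  0.48886953  1.70650207  0.         -0.16728821] [-0.32829487  0.33931701  0.27217178  1.50365109  0.         -0.22008445]
263.8 [-0.27549863  0.35316378  0.48886953  1.70650207  0.          2.97430444] [-0.32829487  0.33931701  0.27217178  1.50365109  0.          2.9215082 ]
2.35 [-1.26987341e-02 -1.69559522e-01 -2.09923275e-01  1.53022942e+00
 -2.22070864e-04  2.15850687e-01]
7271 ((0.4370003044605255, 0.062133628875017166), (0.05609007924795151, 0.08087877184152603), 77.11595153808594) [256.54384808 193.55841907]
```

View pics/w1.png

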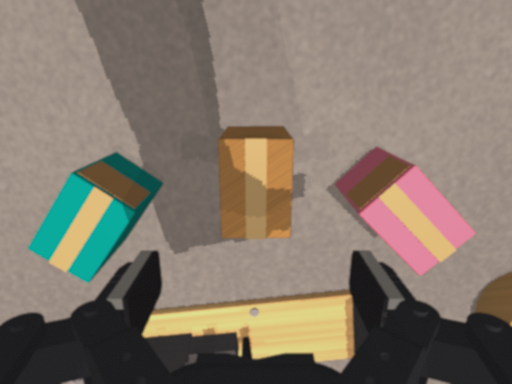

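The brown carton is centred under the gripper, top face at about (256,190), and the look-alikes are clear of the fingers. Grasping now.

```bash
python3 - <<'E'
from h import *
from bench import robot
c=np.array([.438,.062])
robot.move_l([*c,.04],vel=.12)
robot.close_gripper();print(robot.read_opening(),robot.read_grip_force())
robot.move_l([*c,.17],vel=.15)
robot.move_to(C(90,0,.18),down(YAW+90))
p=robot.read_ee_pos();print(robot.read_clock(),p,C(90,0,.18),robot.read_opening(),robot.read_contact_force())
f=robot.grab_frame("wrist");cv2.imwrite("pics/w2.png",f["img"])
a=robot.grab_frame("scene");cv2.imwrite("pics/s2.png",a["img"])
for f in (f,a):
    W=cloud(f);X,Y,Z=np.moveaxis(W,-1,0)
    m=(abs(Z-.085)<.006)&(X>.56)&(Y>.11)&(Y<.2)
    if m.sum()>20:print("fence",m.sum(),cv2.minAreaRect(W[m][:,:2].astype(np.float32)),C(147,0,0))
E
```

```text
0.055392299781692765 64.4009006023407
6.5417 [0.6445126  0.07776027 0.17953912] [0.64501994 0.07777359 0.18      ] 0.05509231814325735 [-0.16903209 -0.4665404  -2.4470396 ]
fence 80 ((0.6737130284309387, 0.13068976998329163), (0.014589851722121239, 0.04552654176950455), 82.35153198242188) [0.65117591 0.13444019 0.        ]
```

View pics/w2.png

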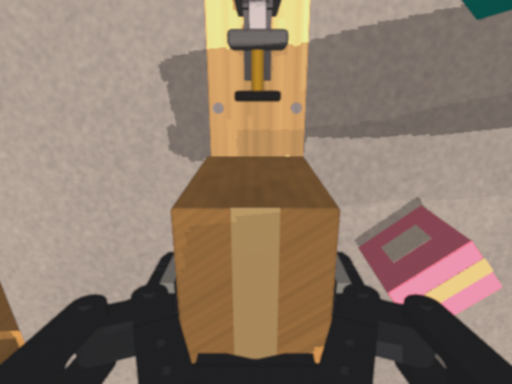

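The held carton is centred at col 256, and the bed (cols 210–302) and nose (col 258) are in line with it. Lowering and releasing.

```bash
python3 - <<'E'
from h import *
from bench import robot
robot.move_l(C(90,0,.0535),vel=.1)
print(robot.read_ee_pos(),robot.read_contact_force())
robot.ungrasp();robot.pause(.2)
robot.move_l(C(90,0,.2),vel=.2)
robot.move_to(C(-20,0,.3),down(YAW))
a=robot.grab_frame("wrist");cv2.imwrite("pics/w3.png",a["img"])
t=robot.grab_frame("top")
for f in (a,t):
    W=cloud(f);X,Y,Z=np.moveaxis(W,-1,0)
    U=(W[...,:2]-O);cx=U@ex*1000;cy=U@ey*1000
    for n,m in (("carton",(abs(Z-.097)<.005)&(cx>30)&(cx<138)&(abs(cy)<50)),("fence",(abs(Z-.086)<.005)&(cx>138)&(cx<160)&(abs(cy)<55)),("handle",(Z>.158)&(Z<.175)&(cx>-135)&(cx<-98)),("trig",(Z>.158)&(Z<.175)&(cx>-90)&(cx<-50)),("plate",(abs(Z-.071)<.005)&(cx>-40)&(cx<5)&(abs(cy)<30)),("pad",(abs(Z-.064)<.005)&(cx>5)&(cx<40)&(abs(cy)<25))):
        if m.sum()>10:
            p=np.stack([cx[m],cy[m]],-1).astype(np.float32);print(n,m.sum(),np.round(cv2.minAreaRect(p)[0],1),np.round(cv2.minAreaRect(p)[1],1),round(cv2.minAreaRect(p)[2],1))
print(robot.read_clock())
E
```

```text
[0.64576871 0.07779798 0.0544806 ] [ 0.444616   -0.36080587 -2.71414072]
carton 3790 [89.7  0.4] [56.1 81.2] 90.0
fence 1092 [147.    3.5] [88.7 14.5] 89.4
handle 465 [-113.3    4.5] [24.6 14.3] 88.6
trig 306 [-67.    3.9] [11.9 21.7] 3.0
plate 397 [-21.4   4.1] [42.4 11.8] 89.8
pad 207 [18.8  3.9] [ 7.5 35.8] 1.2
carton 283 [108.9  -0.9] [55.7 42.7] 87.6
fence 147 [147.4   2.6] [89.1 14.3] 89.8
handle 19 [-116.8    2.7] [21.3  6.1] 85.7
10.9167
```

View pics/w3.png

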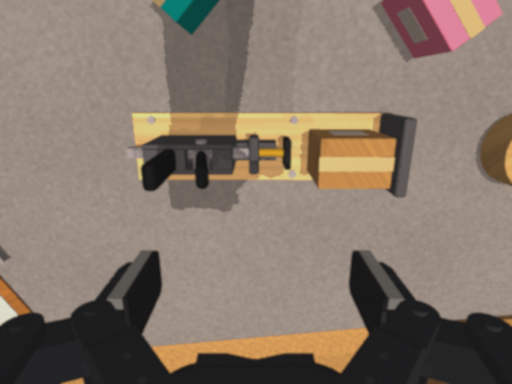

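The carton stands on the bed at (352,155), clear of the nose (288,152) and fence (402,155); it is about 3.5 mm off centre across the bed, which is fine. Jaw advance is about 4.6 mm. Next I go over the handle and trigger and pump once.

```bash
cat >> h.py <<'E'
YG=3.3; ZG=.117
def meas(f):
    W=cloud(f);Z=W[...,2];U=(W[...,:2]-O);cx=U@ex*1000;cy=U@ey*1000;o={}
    for n,m in (("carton",(abs(Z-.097)<.005)&(cx>30)&(cx<138)&(abs(cy)<50)),("fence",(abs(Z-.086)<.005)&(cx>138)&(cx<160)&(abs(cy)<55)),("plate",(abs(Z-.071)<.005)&(cx>-40)&(cx<55)&(abs(cy-3)<24)),("pad",(abs(Z-.064)<.003)&(cx>0)&(cx<60)&(abs(cy-3)<20))):
        if m.sum()>15: o[n]=(int(m.sum()),*np.round(np.percentile(cx[m],[3,50,97]),1))
    return o
E
python3 - <<'E'
from h import *
from bench import robot
robot.move_to(C(-93,YG,.23),down(YAW))
robot.move_l(C(-93,YG,ZG),vel=.12)
print(robot.read_ee_pos(),C(-93,YG,ZG),robot.read_contact_force(),robot.read_clock())
f0=robot.read_contact_force()
for x in(-102,-108,-114,-120,-126):
    robot.move_l(C(x,YG,ZG),vel=.08); F=robot.read_contact_force()-f0
    p=robot.read_ee_pos();print(x,round(float((p[:2]-O)@ex*1000),1),np.round([F[:2]@ex,F[:2]@ey,F[2]],1),robot.read_opening())
print(robot.read_clock())
for n in("wrist","scene","top"):
    f=robot.grab_frame(n);print(n,meas(f));cv2.imwrite(f"pics/p_{n}.png",f["img"])
g=cv2.hconcat([cv2.imread("pics/p_wrist.png"),cv2.imread("pics/p_scene.png")])
cv2.imwrite("pics/p.png",cv2.resize(g,(800,300)))
E
```

```text
[ 0.62283    -0.10393427  0.11838481] [ 0.62197536 -0.10379964  0.117     ] [-0.53264691 -0.16010558  0.06500133] 12.4917
-102 -102.8 [ 0.3 -0.8 -0.1] 0.0854504181496865
-108 -108.3 [ 1.9 -0.3  0.5] 0.08549646431973379
-114 -114.1 [ 1.9 -1.1  1.4] 0.08541250179696375
-120 -119.0 [4.2 1.3 4. ] 0.08541274270140278
-126 -125.0 [5.3 0.5 4.7] 0.08552098383885526
13.7583
wrist {'plate': (1343, np.float64(-20.7), np.float64(-16.6), np.float64(-10.0)), 'pad': (719, np.float64(21.0), np.float64(23.9), np.float64(28.4))}
scene {'carton': (521, np.float64(50.8), np.float64(88.8), np.float64(126.6)), 'fence': (147, np.float64(139.5), np.float64(144.8), np.float64(153.2)), 'plate': (74, np.float64(-20.2), np.float64(-13.6), np.float64(50.1)), 'pad': (28, np.float64(20.9), np.float64(25.2), np.float64(51.3))}
top {'carton': (543, np.float64(51.9), np.float64(89.2), np.float64(127.2)), 'fence': (145, np.float64(140.6), np.float64(147.2), np.float64(154.0)), 'plate': (69, np.float64(-19.5), np.float64(-13.0), np.float64(49.8)), 'pad': (28, np.float64(22.1), np.float64(26.1), np.float64(33.3))}
```

View pics/p.png

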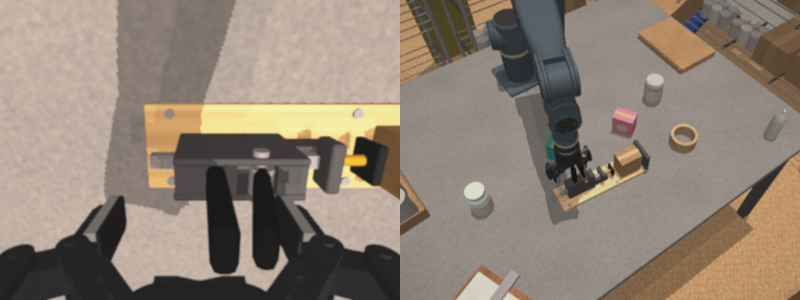

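Wrist picture (left half): the right finger presses the trigger (≈262,215) towards the handle (≈222,215), and the plate (328,165) and pad (370,160) are visible. The push is about 5 N. Pumping on.

```bash
cat >> h.py <<'E'
def jaw(f):
    W=cloud(f);Z=W[...,2];U=(W[...,:2]-O);cx=U@ex*1000;cy=U@ey*1000
    g=cv2.cvtColor(f["img"],cv2.COLOR_BGR2HSV)
    dark=(g[...,2]<75)&(abs(cy-3)<22)&(cx>-35)&(cx<75)
    o=[]
    for z0,w in((.071,.003),(.064,.003)):
        m=dark&(abs(Z-z0)<w)
        x=cx[m]
        o.append(x)
    a=np.median(o[0]) if len(o[0])>15 else np.nan
    p=o[1][o[1]>a+12]; b=np.median(p) if len(p)>15 else np.nan
    return np.round([len(o[0]),a,len(p),b,a+26,40-(b-a)],1)
E
cat > pump.py <<'E'
from h import *
from bench import robot
import sys
def pump(x=-129):
    robot.move_l(C(-98,YG,ZG),vel=.1); robot.pause(.15)
    robot.move_l(C(x,YG,ZG),vel=.07); F=robot.read_contact_force()
    p=robot.read_ee_pos();print("t",robot.read_clock(),"x",round(float((p[:2]-O)@ex*1000),1),"F",np.round(F,1))
    for n in("wrist","top"):
        f=robot.grab_frame(n);print(n,jaw(f));c=meas(f).get("carton");print(c) if n=="top" else 0
    cv2.imwrite("pics/last.png",robot.grab_frame("wrist")["img"])
if __name__=="__main__":
    for x in sys.argv[1:]: pump(float(x))
E
python3 pump.py -129 -129 -129
```

```text
t 15.0833 x -127.5 F [0.2 6.7 3.4]
wrist [ 51.  -12.8 668.   31.5  13.2  -4.3]
top [ 4. nan  0. nan nan nan]
(531, np.float64(52.2), np.float64(90.0), np.float64(127.3))
t 16.4333 x -127.5 F [1.2 6.4 1.2]
wrist [ 69.   -6.8 449.   36.4  19.2  -3.2]
top [ 3. nan  0. nan nan nan]
(537, np.float64(52.1), np.float64(89.8), np.float64(127.2))
t 17.7833 x -127.5 F [-0.1  6.5  2. ]
wrist [67.  -0.7 77.  41.5 25.3 -2.3]
top [ 4. nan  0. nan nan nan]
(541, np.float64(51.9), np.float64(89.5), np.float64(127.1))
```

```bash
python3 pump.py -129 -129 -129 -129; python3 - <<'E'
from h import *
from bench import robot
ims=[]
for n in("wrist","top","scene"):
    f=robot.grab_frame(n);print(n,meas(f))
    c=pix(f,C(20,3,.06)).astype(int);r=90 if n=="wrist" else 32
    im=f["img"][max(c[1]-r,0):c[1]+r,max(0,c[0]-r):c[0]+r]; ims.append(cv2.resize(im,(260,260),interpolation=cv2.INTER_CUBIC))
cv2.imwrite("pics/c1.png",cv2.hconcat(ims))
E
```

```text
t 19.1333 x -127.4 F [0.8 7.6 2.2]
wrist [68.   5.3  0.   nan 31.3  nan]
top [ 4. nan  0. nan nan nan]
(544, np.float64(56.9), np.float64(94.6), np.float64(132.2))
t 20.4833 x -127.4 F [0.  7.2 2.5]
wrist [92.  11.2  0.   nan 37.2  nan]
top [ 3. nan  0. nan nan nan]
(525, np.float64(62.6), np.float64(99.5), np.float64(135.6))
t 21.8333 x -126.5 F [0.4 8.7 2.5]
wrist [80.  16.3  0.   nan 42.3  nan]
top [ 9. nan  0. nan nan nan]
(520, np.float64(62.6), np.float64(99.1), np.float64(135.4))
t 23.1833 x -125.9 F [0.9 9.9 3.3]
wrist [86.  21.4  0.   nan 47.4  nan]
top [ 2. nan  0. nan nan nan]
(515, np.float64(63.1), np.float64(99.6), np.float64(135.2))
wrist {'plate': (1422, np.float64(21.0), np.float64(24.8), np.float64(31.9)), 'pad': (382, np.float64(20.5), np.float64(21.4), np.float64(22.3))}
top {'carton': (518, np.float64(62.6), np.float64(99.3), np.float64(135.4)), 'fence': (138, np.float64(140.8), np.float64(147.6), np.float64(154.1)), 'plate': (59, np.float64(22.3), np.float64(27.9), np.float64(33.2)), 'pad': (31, np.float64(24.8), np.float64(55.0), np.float64(59.1))}
scene {'carton': (515, np.float64(61.0), np.float64(97.5), np.float64(134.8)), 'fence': (101, np.float64(140.5), np.float64(147.2), np.float64(152.8)), 'plate': (61, np.float64(20.8), np.float64(25.8), np.float64(31.8)), 'pad': (41, np.float64(20.5), np.float64(53.3), np.float64(59.7))}
```

View pics/c1.png

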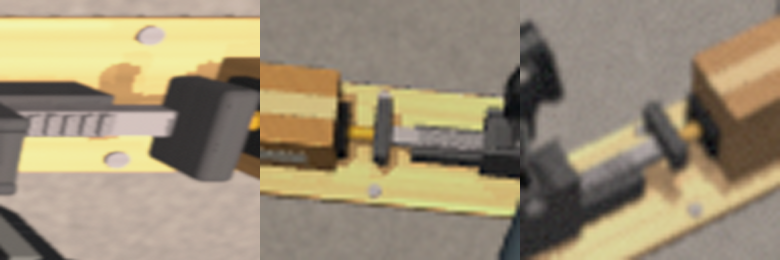

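The carton is flush against the fence. The stem shows about 19 mm (crop 2: stem at cols 350–375, 12 mm plate at cols 375–391), so the nose is in about 11 mm. Squeezing slightly further rather than doing another stroke.

```bash
python3 - <<'E'
from h import *
from bench import robot
for x in(-131,-133,-135):
    robot.move_l(C(x,YG,ZG),vel=.05);robot.pause(.2);F=robot.read_contact_force()
    p=robot.read_ee_pos();print(x,round(float((p[:2]-O)@ex*1000),1),np.round(F,1))
    if -F[:2]@ex*-1>25: break
    print([ (n,meas(robot.grab_frame(n)).get("plate")) for n in("wrist","top","scene")])
ims=[]
for n in("top","scene"):
    f=robot.grab_frame(n);print(n,meas(f))
    c=pix(f,C(30,3,.06)).astype(int);r=28
    ims.append(cv2.resize(f["img"][c[1]-r:c[1]+r,c[0]-r:c[0]+r],(392,392),interpolation=cv2.INTER_CUBIC))
w=robot.grab_frame("wrist")["img"];ims.append(w)
cv2.imwrite("pics/c2.png",cv2.resize(cv2.hconcat([ims[0],ims[1],cv2.resize(w,(523,392))]),(800,240)))
print(robot.read_clock())
E
```

```text
-131 -126.2 [ 0.2 12.3  2.4]
[('wrist', (1413, np.float64(21.1), np.float64(25.0), np.float64(31.8))), ('top', (58, np.float64(22.4), np.float64(27.7), np.float64(33.1))), ('scene', (55, np.float64(20.8), np.float64(26.7), np.float64(31.3)))]
-133 -127.0 [ 1.3 14.1  2.8]
[('wrist', (1389, np.float64(21.7), np.float64(25.4), np.float64(32.5))), ('top', (60, np.float64(22.8), np.float64(28.7), np.float64(53.8))), ('scene', (54, np.float64(21.9), np.float64(27.3), np.float64(41.5)))]
-135 -128.1 [ 2.4 16.3  3.3]
[('wrist', (1330, np.float64(22.5), np.float64(25.9), np.float64(32.9))), ('top', (62, np.float64(23.5), np.float64(29.1), np.float64(38.4))), ('scene', (55, np.float64(21.8), np.float64(27.8), np.float64(33.4)))]
top {'carton': (524, np.float64(62.8), np.float64(99.3), np.float64(135.5)), 'fence': (139, np.float64(140.9), np.float64(147.9), np.float64(154.0)), 'plate': (61, np.float64(23.5), np.float64(29.2), np.float64(34.7)), 'pad': (28, np.float64(24.6), np.float64(55.8), np.float64(59.4))}
scene {'carton': (494, np.float64(61.2), np.float64(97.5), np.float64(135.7)), 'fence': (108, np.float64(139.5), np.float64(147.2), np.float64(153.3)), 'plate': (55, np.float64(21.9), np.float64(28.3), np.float64(33.7)), 'pad': (38, np.float64(22.3), np.float64(52.3), np.float64(59.8))}
25.4333
```

View pics/c2.png

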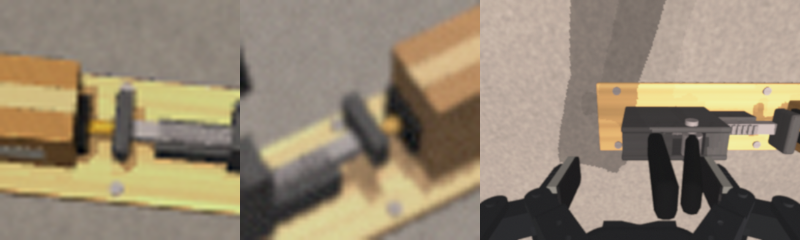

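The jaw has moved about 1 mm further. The stem now shows about 17.5 mm (left crop, cols 89–114 against the 12 mm plate at 114–131), so the nose is about 12.5 mm in, with the trigger held squeezed. Handing in.

```bash
python3 -c "
from bench import robot
print(robot.read_contact_force());print(robot.sign_off())"
```

```text
[ 1.88641329 16.48454473  2.325179  ]
the job is handed in; nothing more can be done
None
```

I handed the job in at about 25 s: the carton stands on the bed pressed against the fence, about 3.5 mm off the bed's centre line, with the nose about 12.5 mm in and the trigger still held squeezed by the arm pushing an open finger against it.

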